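# Change the setting anvil in the bench clamp

## Robot

A 6-joint arm with a two-finger parallel gripper is mounted at the origin on the work surface. World frame = base frame: x ahead of the robot, y to its left, z up, the work surface at z = 0. Lengths are in m, angles in rad, forces in N, time in s.
With the tool pointing down it reaches from about 0.35 to 1 m from the base axis. Payload 7.1 kg.
Tool frame: the origin (TCP) lies midway between the tips of the shut fingers; the grasp point (between the pads) lies 19 mm behind it (robot.hold_point_z is the z of the grasp point in the tool frame, in m); z points along the fingers, y is the direction in which the jaws open and shut (so a half turn about z gives the same grasp; the last joint's range is limited). The gripper opens to 85 mm and grips with 20 to 120 N. Pads are 22 mm wide; open, the fingers measure 114 mm over their backs; the gripper's body (76 mm by 85 mm) begins 54 mm behind the grasp point. The pads swing forward as they close: fully open they stand 13 mm farther back than shut.
Start: joints at [1.134, 0.423, 1.63, -0, 1.089, -0.019], TCP at [0.254, 0.571, 0.231] pointing down, gripper open.
Joint ranges: [-3, 3], [-0.9, 2.11], [0.09, 2.58], [-1.31, 4.45], [0.11, 2.69], [-2.54, 2.54]. Speed limits (rad/s): [2.39, 2.39, 3.01, 3.14, 3.14, 3.14].

## Interface

Orientations are given as a 3x3 rotation matrix whose columns are the frame's x, y, z axes.
In Python, from plant import robot gives the robot as it stands. Calls block until the motion is done:
- robot.reach(position, orientation): joint-space move of the TCP to a pose.
- robot.servo_line(position, rot=None, max_speed=0.15): straight line of the TCP; rot=None keeps the orientation; max_speed is the mean speed in m/s.
- robot.move_joints(angles): joint-space move.
- robot.set_gripper(opening, grip_force=None): finger opening in m; grip_force is the grip in N (None keeps the last); returns when the fingers have stopped.
- robot.sleep(seconds).
- robot.inverse_kinematics(position, orientation): joint angles nearest the present ones, or None.
- robot.camera(name): name is "scene" or "side" or "wrist"; returns a dict with "frame" (420x560x3 uint8, red, green, blue), "range_z" (420x560 float32, m along the optical axis (not along the pixel's ray), 0 where there is no reading), "fov_y" (degrees; the focal length in pixels is half the picture's height over the tangent of half this angle, whatever the lens; pixels are square), "cx", "cy" (the principal point, pixels), "R" (3x3) and "t" (3): a world point X has camera coordinates R X + t; the wrist camera has in their place "tool_from_camera" (4x4, takes a point from camera to tool coordinates, whose origin is the TCP and whose axes are the flange's). Camera axes: x right, y down, z forward; pixel columns grow to the right and rows downward; lengths in m; the calibration is good to about 2 mm. A picture is of the moment at which its call begins: read the wrist's pose just before it.
A pose or a line that the arm cannot do raises robot.PlanningError and nothing moves.
- robot.job_done(): hands the job in, once; it reports no verdict.
Readings, each from a call of its own:
- robot.current_t(): time.
- robot.current_joint_positions(): joint angles.
- robot.current_joint_velocities(): joint speeds.
- robot.current_joint_efforts(): joint torques, N m.
- robot.current_tcp_pos(): TCP position.
- robot.current_ee_rot(): TCP orientation.
- robot.current_ft_force(): force on the tool from outside, world axes, zero at the start.
- robot.current_moment(): the same for the moment, N m.
- robot.current_finger_gap(): finger opening in m.
Only numpy, scipy, OpenCV 4.12 (cv2) and the standard library are available. Lean on these libraries where they do the work, as an engineer would, in place of code of your own. Each camera call takes 0.05 s, during which the arm holds its last target.

## Task

Change over the anvil in the bench clamp: first slide the clamp's jaw fully open by its handle, then take out the round anvil and stand it upright in the wooden tray. Then fetch the six-sided anvil, turn it so that two of its flats are square to the jaws, stand it on the clamp's bed about midway along the jaws, and slide the jaw shut until the anvil is held flat between both jaws. Set both anvils down gently without dropping them, and leave everything else on the bench where it is.

Things in the scene. Friction and masses are not known exactly. Their poses are not given: they have to be found in the camera images.
- vise: Grey bench clamp fixed to the bench. Origin on the bench below the jaw seat, z up, y = clamping direction, x along the jaw faces. Bed 96 mm wide (x), y -130 to +60 mm, top at z 20 mm; 8 mm high ears out to x +-79 mm. Fixed steel jaw: face at y = +22 mm, 80 mm wide, z 20 to 55 mm; the sliding jaw faces it from -y, same size. The top 8 mm of both faces are bevelled back 6 mm as a lead-in.
- jaw (a joint): Opening of the sliding jaw in m, 0 to 0.020, growing as it slides to the clamp's -y. Gap between the jaws = 30 mm + this (50 mm fully open, at the stop); sliding face at clamp y = -8 mm - this. About 4 N of friction; it stays where it is left. Shut on the six-sided anvil with flats square it reads 0.014.
- jaw_handle (a point): Grip point of the sliding jaw's upright black handle, a plate 14 mm thick along the clamp's x and 26 mm along its y, from 44 to 90 mm over the bench. The point is on its centre line, 70 mm over the bench and 50 mm behind the jaw's face. A low carriage 44 mm wide, its top 36 mm over the bench, lies under and behind it.
- round_anvil: Plain aluminium round anvil standing loosely between the jaws at the start: cylinder 32 mm in diameter, 85 mm high, with a steel dome (30 mm wide, 13 mm high) on top. Origin at the centre of its foot, z up. About 0.22 kg.
- hex_anvil: Plain aluminium six-sided anvil standing on the bench: hexagonal prism 44 mm across flats (50.8 mm across corners), 85 mm high, with a steel dome (30 mm wide, 13 mm high) on top. Origin at the centre of its foot, z up; its x axis is normal to one pair of flats, the other pairs are at 60 and 120 degrees from it. About 0.42 kg.
- square_anvil: Plain aluminium square anvil, 40 mm square and 85 mm high with the same dome, standing on the bench near the six-sided one; not needed, leave it. Origin at the centre of its foot, axes normal to its sides.
- tray: Empty square wooden tray fixed on the bench, 160 x 160 mm outside, walls 6 mm thick and 22 mm high, floor 6 mm thick. Origin at the centre of its underside, axes along its sides.
- mallet: Wooden mallet lying on the bench, handle 190 mm; leave it. Origin at bench height where the handle meets the head (64 mm across, 90 mm long), handle along its -x.
- bottle: Amber bottle standing on the bench, 64 mm in diameter and 190 mm high; leave it. Origin at the centre of its foot.
- spool: White tapered thread spool standing on the bench, 60 mm wide at the foot, 85 mm high; leave it. Origin at the centre of its foot.
- slicker: Small turned wooden edge slicker standing on the bench, 40 mm wide, 62 mm high; leave it. Origin at the centre of its foot.
- awl: Awl with a wooden handle lying on the bench, 150 mm long along its x axis; leave it.
- scissors: Scissors lying on the bench, 165 mm long along their x axis, 8 mm high; leave them. Origin at bench height at the pivot, blades to +x.
There are look-alikes about, which are no part of the job. Of the things shaped like the tray, the wooden one is meant.

How it is judged:
By the outcome, as a careful person would: the job done as asked, in the order asked, and still so for the second after the job is handed in, with the robot touching nothing.
It also fails if it takes over 61 s, if anything falls off the work surface, if the arm or the gripper's body presses on something with over 40 N, if the wrist force passes 120 N, or if a joint passes its speed limit or range.

## Working session

There is one attempt and no reset: what is moved stays moved. The work goes in short steps, each a Python script; the robot and the scene stay as the last script left them, time stands still between calls to the robot, and variables do not carry over. Pictures are saved under pics/ and viewed, and the job is handed in when it is done.

```bash
ls; mkdir -p pics
cat > h.py <<'E'
import numpy as np, cv2
from plant import robot
def K(c): 
    return 210/np.tan(np.radians(c['fov_y'])/2)
def pts(c, T=None):
    f=K(c); z=c['range_z'].astype(float); v,u=np.mgrid[0:z.shape[0],0:z.shape[1]]
    P=np.stack([(u-c['cx'])/f*z,(v-c['cy'])/f*z,z],-1)
    if T is not None:
        P=P@T[:3,:3].T+T[:3,3]
    else: P=(P-c['t'])@np.array(c['R'])
    P[z==0]=np.nan
    return P
def save(n,im): cv2.imwrite('pics/'+n,np.ascontiguousarray(im[...,::-1]))
E
python3 - <<'E'
from h import *
import pickle
print(robot.current_t())
for n in ['scene','side','wrist']:
    p=robot.current_tcp_pos();R=robot.current_ee_rot()
    c=robot.camera(n); save(n+'0.png',c['frame']); 
    c['p']=p;c['Ree']=R
    pickle.dump(c,open(n+'0.pkl','wb'))
    print(n,{k:v for k,v in c.items() if k not in('frame','range_z')})
E
```

```text
pics
0.0
scene {'fov_y': 54.34100094010583, 'cx': 283.49010055932814, 'cy': 215.23159456057024, 'R': array([[ 0.73834745,  0.67398874, -0.02412906],
       [ 0.40013075, -0.46657818, -0.78879667],
       [-0.54289817,  0.57275123, -0.61418043]]), 't': array([-0.33178582, -0.17476718,  1.63503528]), 'p': array([0.2533285 , 0.57074486, 0.23052607]), 'Ree': array([[-9.13994431e-01,  4.05726184e-01, -6.65805878e-04],
       [ 4.05726730e-01,  9.13993302e-01, -1.43681330e-03],
       [ 2.55893338e-05, -1.58337460e-03, -9.99998746e-01]])}
side {'fov_y': 47.24978200774667, 'cx': 278.16158841019586, 'cy': 205.56463514447077, 'R': array([[ 0.94270567, -0.33307766,  0.01911241],
       [-0.20900204, -0.63424733, -0.74434432],
       [ 0.26004646,  0.69770308, -0.66752247]]), 't': array([-0.47904242,  0.13968661,  1.16818836]), 'p': array([0.2533575 , 0.57077276, 0.23056201]), 'Ree': array([[-9.13974543e-01,  4.05771025e-01, -6.40637027e-04],
       [ 4.05771528e-01,  9.13973564e-01, -1.33799186e-03],
       [ 4.26069784e-05, -1.48284276e-03, -9.99998900e-01]])}
wrist {'fov_y': 66.11987251041802, 'cx': 278.23839226203023, 'cy': 206.7531965339449, 'tool_from_camera': array([[ 1.33741879e-03, -9.59085253e-01, -2.83114270e-01,
         7.17928898e-02],
       [ 9.99998982e-01,  1.42333815e-03, -9.77880853e-05,
         7.99001068e-04],
       [ 4.96754451e-04, -2.83113851e-01,  9.59086180e-01,
        -1.42711606e-01],
       [ 0.00000000e+00,  0.00000000e+00,  0.00000000e+00,
         1.00000000e+00]]), 'p': array([0.25337654, 0.57078147, 0.23059778]), 'Ree': array([[-9.13974050e-01,  4.05772196e-01, -6.01184904e-04],
       [ 4.05772641e-01,  9.13973100e-01, -1.31740095e-03],
       [ 1.49021544e-05, -1.44801467e-03, -9.99998952e-01]])}
```

View pics/scene0.png

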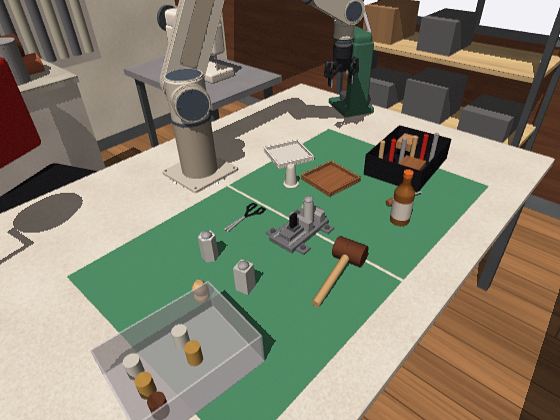

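View pics/side0.png

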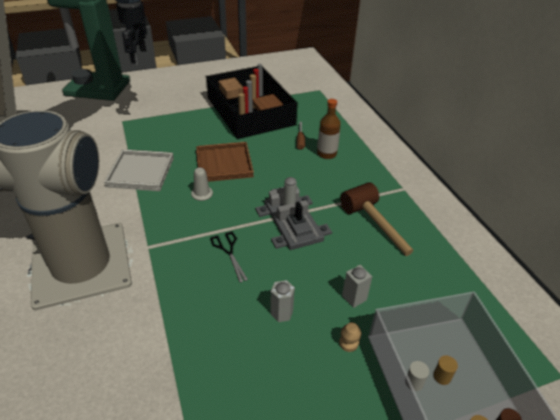

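View pics/wrist0.png

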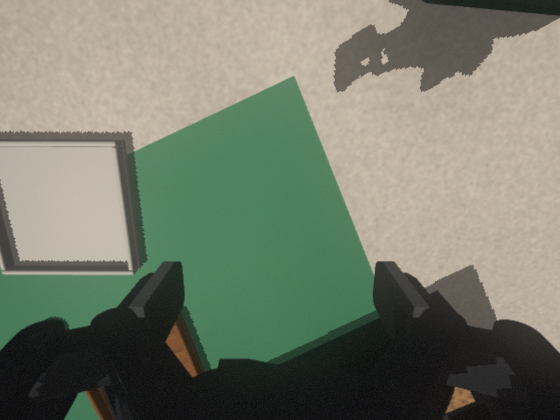

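Scene view: clamp around (302,225), with the round anvil at (308,208). The brown wooden tray is at (330,178), and a white tray look-alike is at (288,152). Two anvil candidates stand at (207,246) and (244,276). I'll enlarge both to tell them apart.

Run:
```python
from h import *
import pickle
s=pickle.load(open('scene0.pkl','rb'));d=pickle.load(open('side0.pkl','rb'))
f=lambda im,x,y,w,h,k: cv2.resize(im[y:y+h,x:x+w],None,fx=k,fy=k,interpolation=cv2.INTER_CUBIC)
a=f(s['frame'],190,220,80,80,5);b=f(d['frame'],255,255,130,80,5)[:, :]
save('c1.png',a);save('c2.png',b)
save('c3.png',np.hstack([f(s['frame'],260,185,80,70,5),f(d['frame'],250,170,80,80,5)[:350]]))
P=pts(s);Q=pts(d)
for n,A,l in [('s',P,[(207,236),(244,264),(308,200),(330,178),(288,152),(207,246),(294,212)]),('d',Q,[(282,288),(357,273),(290,183),(224,160),(140,168),(299,206)])]:
    for u,v in l: print(n,u,v,A[v,u].round(4))
```

```text
s 207 236 [ 0.4243 -0.296   0.0929]
s 244 264 [ 0.5905 -0.3059  0.0957]
s 308 200 [0.552  0.0043 0.1157]
s 330 178 [0.4315 0.2824 0.0098]
s 288 152 [0.1701 0.3345 0.006 ]
s 207 246 [ 0.4319 -0.307   0.0662]
s 294 212 [0.4663 0.035  0.0082]
d 282 288 [ 0.409  -0.2992  0.0968]
d 357 273 [ 0.5757 -0.3131  0.0977]
d 290 183 [0.5391 0.0025 0.1121]
d 224 160 [0.435  0.2964 0.0025]
d 140 168 [0.1844 0.3291 0.007 ]
d 299 206 [ 0.5376 -0.0675  0.0928]
```

View pics/c1.png

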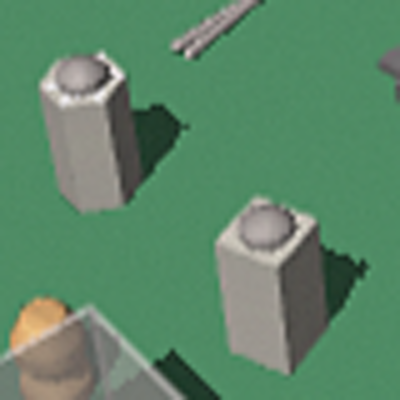

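View pics/c2.png

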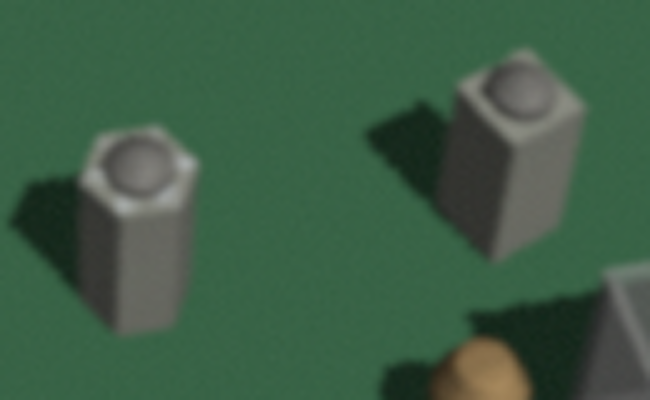

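View pics/c3.png

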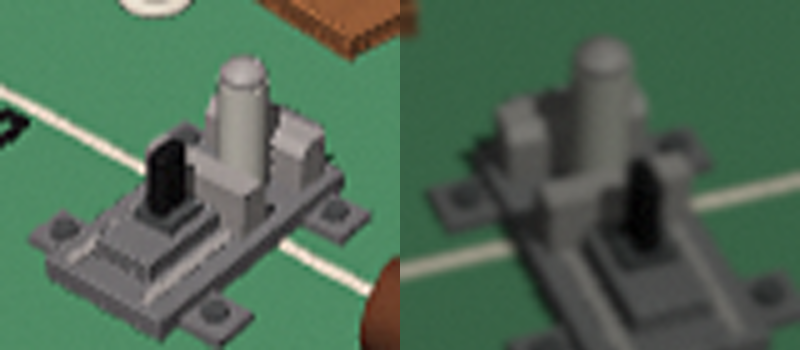

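Hex anvil is the one at scene (207,246) / side (282,300): its top is hexagonal and three faces show. The one at scene (244,276) shows two faces and a square top. The brown tray at scene (330,178) is the wooden one. Next, coarse poses from the depth data, then a wrist view over the clamp.

Run:
```python
from h import *
import pickle
s=pickle.load(open('scene0.pkl','rb'));d=pickle.load(open('side0.pkl','rb'))
for n,c in (('scene',s),('side',d)):
    P=pts(c).reshape(-1,3);col=c['frame'].reshape(-1,3).astype(int)
    fin=~np.isnan(P[:,0]); P=P[fin];col=col[fin]
    g=(abs(P[:,0]-.5)<.3)&(abs(P[:,1])<.3)
    m=g&(abs(P[:,2])<.01); print(n,'bench z',np.median(P[m,2]),P[m,2].std())
    def box(x0,x1,y0,y1,z0,z1): 
        return P[(P[:,0]>x0)&(P[:,0]<x1)&(P[:,1]>y0)&(P[:,1]<y1)&(P[:,2]>z0)&(P[:,2]<z1)]
    for name,b in (('bed',(.4,.7,-.2,.15,.014,.026)),('round dome',(.48,.6,-.04,.06,.1,.125)),('handle',(.48,.6,-.12,-.03,.06,.095)),('hexdome',(.37,.47,-.34,-.25,.09,.105)),('hextop',(.37,.47,-.34,-.25,.081,.089)),('sqtop',(.54,.64,-.36,-.26,.08,.1)),('tray rim',(.3,.6,.17,.4,.016,.026))):
        q=box(*b)
        if len(q)>4:
            r=cv2.minAreaRect((q[:,:2]*1000).astype(np.float32)); print(n,name,len(q),q.mean(0).round(4),'rect',np.round(r[0],1),np.round(r[1],1),round(r[2],1),'zmax',q[:,2].max().round(4))
    m=box(.3,.6,.17,.4,.001,.03)
for yaw in (0,.1,-.1,-.2):
  for sg in (1,-1):
    x=np.array([-np.sin(yaw),np.cos(yaw),0])*sg; z=np.array([0,0,-1.]); y=np.cross(z,x)
    R=np.stack([x,y,z],1); print(yaw,sg,robot.inverse_kinematics([.545,-.03,.3],R))
```

```text
scene bench z 0.00025867210830910116 0.0023086712900453636
scene bed 572 [ 0.556  -0.0569  0.0196] rect [539.3 -28. ] [135.4 191.3] 3.6 zmax 0.0259
scene round dome 71 [0.549  0.0096 0.1107] rect [547.4  11.8] [30.1 27.8] 77.1 zmax 0.1201
scene handle 73 [ 0.5455 -0.0599  0.0784] rect [543.3 -58. ] [24.9 15.4] 82.2 zmax 0.0919
scene hexdome 53 [ 0.416  -0.2944  0.0943] rect [ 414.4 -293.7] [26.8 24.3] 67.0 zmax 0.0997
scene hextop 86 [ 0.4197 -0.2959  0.0849] rect [ 414.5 -293.4] [46.5 46.3] 49.1 zmax 0.0885
scene sqtop 185 [ 0.5898 -0.3099  0.0883] rect [ 585.3 -306.9] [41.  43.9] 13.4 zmax 0.0991
scene tray rim 267 [0.4415 0.2806 0.0202] rect [444.7 287.8] [251.7 188.5] 82.1 zmax 0.026
side bench z -0.00029203411671215257 0.0023558861973096
side bed 922 [ 0.5399 -0.0595  0.0192] rect [585.4 -25. ] [225.5 194.5] 2.1 zmax 0.0259
side round dome 105 [0.5427 0.0083 0.1104] rect [543.7  10.8] [26.  29.7] 62.7 zmax 0.1192
side handle 96 [ 0.5397 -0.0607  0.0789] rect [541.3 -57.3] [13.6 27.7] 5.6 zmax 0.0928
side hexdome 115 [ 0.4122 -0.2952  0.0945] rect [ 412.1 -294.3] [24.5 27.5] 70.3 zmax 0.1007
side hextop 193 [ 0.4111 -0.2974  0.0845] rect [ 413.2 -292.5] [49.2 44.3] 51.5 zmax 0.0889
side sqtop 287 [ 0.5832 -0.3111  0.0879] rect [ 586.  -306.9] [43.5 42.6] 15.4 zmax 0.0998
side tray rim 334 [0.4442 0.2868 0.0195] rect [462.3 307.1] [231.3 211.4] 78.6 zmax 0.0258
0 1 [-7.67939598e-02  2.30862500e-01  1.73837240e+00 -4.44089210e-16
  1.17235775e+00 -7.67939598e-02]
0 -1 None
0.1 1 [-7.67939598e-02  2.30862500e-01  1.73837240e+00 -4.44089210e-16
  1.17235775e+00 -1.76793960e-01]
0.1 -1 None
-0.1 1 [-7.67939598e-02  2.30862500e-01  1.73837240e+00 -4.44089210e-16
  1.17235775e+00  2.32060402e-02]
-0.1 -1 None
-0.2 1 [-7.67939598e-02  2.30862500e-01  1.73837240e+00 -4.44089210e-16
  1.17235775e+00  1.23206040e-01]
-0.2 -1 None
```

```bash
cat >> h.py <<'E'
def RT(yaw):  # tool x axis at angle yaw from world +y (ccw); tool y = z cross x
    x=np.array([-np.sin(yaw),np.cos(yaw),0]); z=np.array([0,0,-1.]); return np.stack([x,np.cross(z,x),z],1)
def wrist(name):
    import pickle
    p=np.array(robot.current_tcp_pos());R=np.array(robot.current_ee_rot());c=robot.camera('wrist')
    W=np.eye(4);W[:3,:3]=R;W[:3,3]=p; c['W']=W@c['tool_from_camera']
    pickle.dump(c,open(name+'.pkl','wb')); save(name+'.png',c['frame']); return c,pts(c,c['W'])
E
python3 - <<'E'
from h import *
robot.reach([.545,-.07,.3],RT(0)); print(robot.current_t())
c,P=wrist('w1')
P=P.reshape(-1,3);P=P[~np.isnan(P[:,0])]
for name,b in (('round dome',(.48,.6,-.04,.06,.1,.125)),('handle',(.48,.6,-.12,-.03,.084,.097)),('jawtops',(.48,.6,-.08,.08,.052,.058)),('bed',(.48,.6,-.2,.15,.017,.023)),('carriage',(.48,.6,-.2,.15,.033,.039))):
    q=P[(P[:,0]>b[0])&(P[:,0]<b[1])&(P[:,1]>b[2])&(P[:,1]<b[3])&(P[:,2]>b[4])&(P[:,2]<b[5])]
    if len(q)>4:
        r=cv2.minAreaRect((q[:,:2]*1000).astype(np.float32)); print(name,len(q),q.mean(0).round(4),'rect',np.round(r[0],1),np.round(r[1],1),round(r[2],1),q[:,2].max())
E
```

```text
2.6583
round dome 855 [0.5458 0.0173 0.114 ] rect [545.6  17.3] [30.8 31. ] 0.1 0.11979517714261423
handle 272 [ 0.5435 -0.052   0.0893] rect [543.  -52.5] [13.3 24.5] 0.5 0.09227849153645279
jawtops 2664 [0.5417 0.0184 0.0549] rect [541.8  12. ] [ 80.3 110.2] 1.7 0.05780519153782088
bed 4942 [ 0.5428 -0.0346  0.0201] rect [542.4 -22.7] [ 95.5 189. ] 1.9 0.02298168321607169
carriage 1229 [ 0.5445 -0.0629  0.036 ] rect [550.8 -30.2] [132.   59.1] 89.8 0.03896931462298109
```

View pics/w1.png

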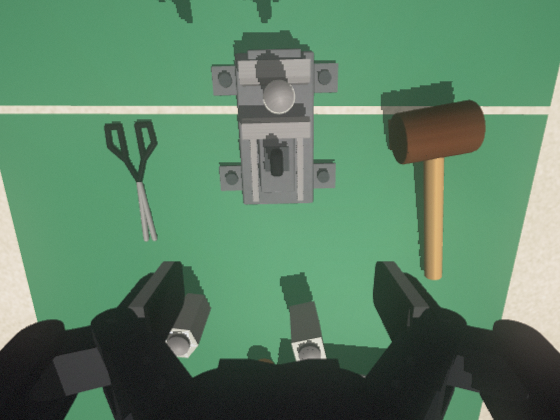

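```bash
cat > fit.py <<'E'
from h import *
import pickle
from scipy.optimize import least_squares
R0=(.015**2+.013**2)/.026
def dome(P,x,y,foot):
    P=P.reshape(-1,3);P=P[~np.isnan(P[:,0])]
    q=P[(np.hypot(P[:,0]-x,P[:,1]-y)<.028)&(P[:,2]>foot+.088)&(P[:,2]<foot+.11)]
    r=least_squares(lambda c:np.linalg.norm(q-c,axis=1)-R0,[x,y,foot+.083],loss='soft_l1',f_scale=.001)
    return r.x.round(4),len(q),np.sqrt(np.mean(r.fun**2)).round(5)
E
python3 - <<'E'
from fit import *
for n in ('scene0','side0','w1'):
    c=pickle.load(open(n+'.pkl','rb'));P=pts(c,c.get('W'))
    print(n,'round',dome(P,.546,.013,.02),'hex',dome(P,.413,-.293,0) if n!='w1' else '', 'sq',dome(P,.586,-.307,0))
    Q=P.reshape(-1,3);Q=Q[~np.isnan(Q[:,0])]
    # tray rim inside/outside
    if n!='w1':
        img=c['frame'].astype(int);m=(img[...,0]>img[...,1]*1.4)&(P[...,0]>.3)&(P[...,0]<.6)&(P[...,1]>.15)&(P[...,1]<.42)&(P[...,2]<.03)
        m=m&(np.abs(P[...,2]-.02)<.006)
        k=cv2.connectedComponents(m.astype(np.uint8))[1]
        best=max(range(1,k.max()+1),key=lambda i:(k==i).sum())
        q=P[k==best]; r=cv2.minAreaRect((q[:,:2]*1000).astype(np.float32)); print(r,len(q))
print(robot.current_tcp_pos())
E
```

```text
scene0 round (array([0.5443, 0.0142, 0.1034]), 47, np.float64(0.00147)) hex (array([ 0.4134, -0.2928,  0.0831]), 60, np.float64(0.00201)) sq (array([ 0.5861, -0.3067,  0.0834]), 76, np.float64(0.00154))
((433.1880187988281, 279.7486877441406), (162.38211059570312, 167.88775634765625), 80.41248321533203) 279
side0 round (array([0.5438, 0.0137, 0.1029]), 68, np.float64(0.0017)) hex (array([ 0.4128, -0.2929,  0.0832]), 137, np.float64(0.00147)) sq (array([ 0.5849, -0.3073,  0.083 ]), 120, np.float64(0.00142))
((429.6018371582031, 202.6613006591797), (18.831876754760742, 129.13450622558594), 84.56350708007812) 118
w1 round (array([0.5457, 0.0176, 0.1041]), 761, np.float64(0.00079)) hex  sq (array([ 0.5872, -0.303 ,  0.0839]), 267, np.float64(0.00081))
[ 0.54508849 -0.06925354  0.29988775]
```

Fixed cameras agree on the round anvil at (0.544, 0.014). The wrist view (clamp near (276,120), handle (276,160)) reads about 3–4 mm high in y, so I correct for that. Clamp yaw is about +1.9°, and the jaw opening is about 7 mm. Next: open the jaw.

Run:
```python
from h import *
yaw=np.radians(1.9);R=RT(yaw);yc=np.array([-np.sin(yaw),np.cos(yaw),0])
robot.set_gripper(.05,40)
robot.reach([.542,-.056,.15],R)
robot.servo_line([.542,-.056,.051],R)
f0=np.array(robot.current_ft_force())
robot.set_gripper(0,60); print('gap',robot.current_finger_gap(),f0.round(1),np.round(robot.current_ft_force(),1))
p=np.array(robot.current_tcp_pos()); p0=p.copy(); p[2]=.051
robot.servo_line(p-yc*.011,R,max_speed=.05)
for d in np.arange(.0125,.022,.0015):
    robot.servo_line(p-yc*d,R,max_speed=.03); f=np.array(robot.current_ft_force())
    print(d,f.round(1),((np.array(robot.current_tcp_pos())-p0)@yc).round(4))
    if abs(f@yc)>15: break
print(robot.current_tcp_pos(),robot.current_t())
```

```text
gap 0.013399167784462047 [-0.2  0.3 -0.3] [0.2 1.1 6.7]
0.0125 [-2.9  0.8 10.5] -0.0124
0.014 [-2.6  9.  10.4] -0.0127
0.0155 [-2.1 18.5 11.1] -0.0127
[ 0.54326574 -0.06883382  0.05193605] 6.1417
```

Jaw hit its stop after 12.7 mm of travel, with 18 N along the clamp axis. Now the round anvil.

Run:
```python
from h import *
yaw=np.radians(1.9);R=RT(yaw)
p=np.array(robot.current_tcp_pos())
robot.servo_line(p,R); 
robot.set_gripper(.06)
robot.servo_line([p[0],p[1],.16],R,max_speed=.25)
robot.servo_line([.5443,.0145,.16],R,max_speed=.25)
robot.servo_line([.5443,.0145,.070],R,max_speed=.2)
robot.set_gripper(.0,50); print('gap',robot.current_finger_gap(),np.round(robot.current_ft_force(),1),robot.current_tcp_pos())
robot.servo_line([.5443,.0145,.19],R,max_speed=.2)
print('gap',robot.current_finger_gap(),np.round(robot.current_ft_force(),1),robot.current_tcp_pos(),robot.current_t())
c,P=wrist('w2')
c=robot.camera('side');save('side2.png',c['frame'])
```

```text
gap 0.03077290186870531 [-0.4 -1.7  7. ] [0.54536161 0.01441122 0.07159317]
gap 0.030813347795967005 [-0.4 -0.1 -1.7] [0.54345954 0.01455005 0.18923659] 9.6833
```

View pics/w2.png

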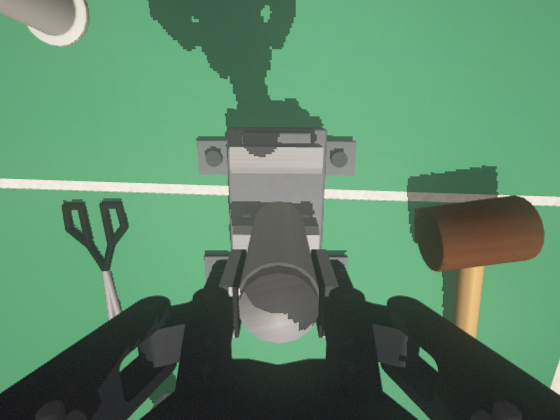

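View pics/side2.png

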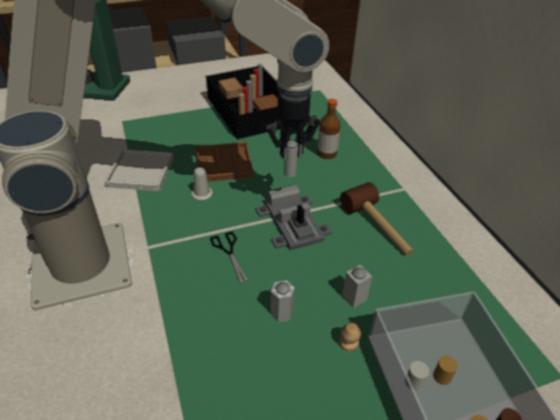

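Round anvil is held (gap 31 mm), with the vise clear below it at (278,170). Carrying it to the tray.

Run:
```python
from h import *
R=RT(np.radians(30))
robot.reach([.433,.280,.19],R)
c,P=wrist('w3')
robot.servo_line([.433,.280,.064],R,max_speed=.15)
print(robot.current_tcp_pos(),np.round(robot.current_ft_force(),1),robot.current_t())
```

```text
[0.43367661 0.28019089 0.06463328] [ 0.5  0.1 -1.6] 11.9333
```

View pics/w3.png

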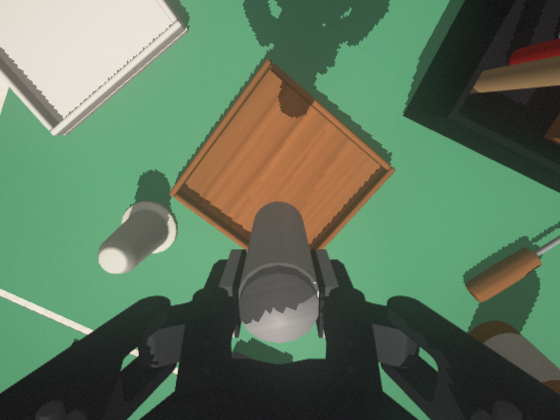

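Tray corners at (268,62), (392,170), (172,193) and a hidden fourth one near (290,300). I'll check the centre numerically before lowering.

Run:
```python
from fit import *
c=pickle.load(open('w3.pkl','rb'));P=pts(c,c['W'])
for u,v in [(268,66),(390,171),(176,193)]: 
    w=P[v-2:v+3,u-2:u+3].reshape(-1,3); print(w[np.nanargmax(w[:,2])].round(4))
```

```text
[0.3707 0.3711 0.0231]
[0.5195 0.3498 0.0229]
[0.3503 0.2243 0.0228]
```

Tray centre comes out near (0.435, 0.285), so the anvil is central. Lowering until contact.

Run:
```python
from h import *
R=RT(np.radians(30))
for z in np.arange(.0615,.050,-.0008):
    robot.servo_line([.433,.280,z],R,max_speed=.02)
    f=robot.current_ft_force()[2]
    if f>1.5: break
print(z,f,robot.current_tcp_pos())
robot.set_gripper(.05); print(np.round(robot.current_ft_force(),1))
robot.servo_line([.433,.280,.17],R,max_speed=.2)
print(robot.current_t())
# view pose for hex
robot.reach([.413,-.30,.27],RT(0)); print(robot.current_t(),robot.current_joint_positions())
c,P=wrist('w4')
c=robot.camera('scene');save('scene4.png',c['frame'])
import pickle;pickle.dump(c,open('scene4.pkl','wb'))
```

```text
0.056699999999999987 10.011045358729397 [0.43315115 0.28010422 0.05755924]
[-0.5  1.  -0.2]
14.75
16.8667 [-6.50199555e-01  2.07464617e-01  1.84329664e+00  1.87862929e-04
  1.09121386e+00 -6.51382827e-01]
```

View pics/w4.png

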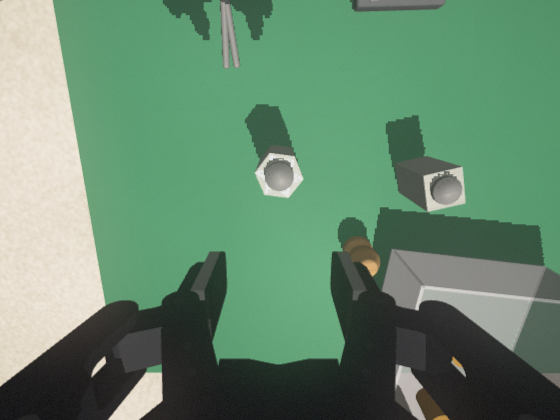

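View pics/scene4.png

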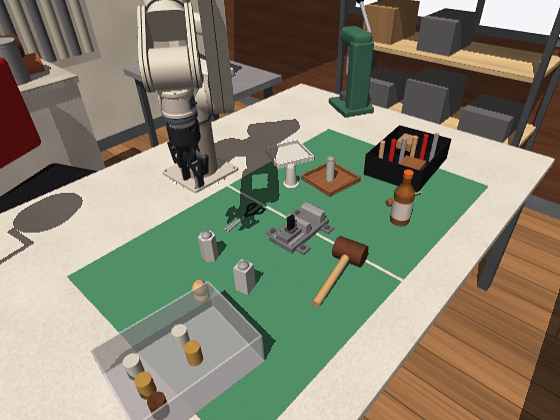

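Round anvil stands upright in the wooden tray (scene (330,168)). In the wrist view the hex anvil is at (279,174) and the square one at (446,190). I'll enlarge the hex and fit its yaw from the flat ring around the dome.

Run:
```python
from fit import *
c=pickle.load(open('w4.pkl','rb'));P=pts(c,c['W'])
print('hex',dome(P,.413,-.291,0),'sq',dome(P,.586,-.305,0))
Q=P.reshape(-1,3);Q=Q[~np.isnan(Q[:,0])]
h,_,_=dome(P,.413,-.291,0)
q=Q[(np.hypot(Q[:,0]-h[0],Q[:,1]-h[1])<.032)&(Q[:,2]>.0815)&(Q[:,2]<.0885)][:,:2]
print(len(q),q.mean(0),((q.max(0)+q.min(0))/2))
# hex fit: minimise area outside: width support across angles
best=[]
for a in np.arange(0,60,.5):
    e=0;mid=[]
    for k in range(3):
        n=np.array([np.cos(np.radians(a+60*k)),np.sin(np.radians(a+60*k))]);s=q@n
        lo,hi=np.percentile(s,[.5,99.5]);e+=hi-lo;mid.append((lo+hi)/2)
    N=np.array([[np.cos(np.radians(a+60*k)),np.sin(np.radians(a+60*k))] for k in range(3)])
    best.append((e/3,a,np.linalg.lstsq(N,np.array(mid),rcond=None)[0]))
best.sort(key=lambda t:t[0]);
for b in best[:4]: print(b)
im=c['frame'][140:210,240:320];save('c4.png',cv2.resize(im,None,fx=8,fy=8,interpolation=cv2.INTER_CUBIC))
```

```text
hex (array([ 0.4145, -0.2896,  0.0841]), 671, np.float64(0.00078)) sq (array([ 0.5865, -0.3036,  0.0839]), 670, np.float64(0.00078))
908 [ 0.41451722 -0.28805422] [ 0.4145264  -0.28968263]
(np.float64(0.043730274385256784), np.float64(23.0), array([ 0.414544  , -0.28956489]))
(np.float64(0.04374120277995273), np.float64(22.5), array([ 0.41452023, -0.28957663]))
(np.float64(0.04374510129080436), np.float64(23.5), array([ 0.41453962, -0.28952584]))
(np.float64(0.04375550962615069), np.float64(22.0), array([ 0.41454764, -0.28957662]))
```

View pics/c4.png

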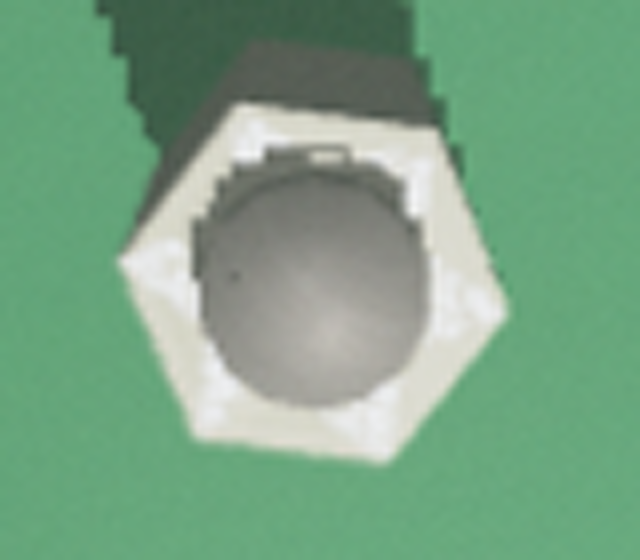

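Hex confirmed at wrist (279,174). Its flat normals point at 23°/83°/143° in the world frame. I'll grip with the tool's y axis at −97° (same line as 83°), which becomes −88.1° at the clamp. That centres it along the clamping direction.

Run:
```python
from fit import *
R=RT(np.radians(-97))
robot.reach([.4135,-.292,.25],R)
print(robot.current_joint_positions().__str__(),robot.current_t())
c,P=wrist('w5')
print('hex',dome(P,.413,-.291,0),'sq',dome(P,.586,-.305,0))
h,_,_=dome(P,.413,-.291,0)
Q=P.reshape(-1,3);Q=Q[~np.isnan(Q[:,0])]
q=Q[(np.hypot(Q[:,0]-h[0],Q[:,1]-h[1])<.032)&(Q[:,2]>.0815)&(Q[:,2]<.0885)][:,:2]
best=[]
for a in np.arange(0,60,.5):
    e=0
    for k in range(3):
        n=np.array([np.cos(np.radians(a+60*k)),np.sin(np.radians(a+60*k))]);s=q@n
        lo,hi=np.percentile(s,[.5,99.5]);e+=hi-lo
    best.append((e/3,a))
best.sort();print(best[:4])
```

```text
[-6.38146808e-01  2.24757653e-01  1.87155892e+00  2.74548388e-05
  1.04517224e+00  1.05377178e+00] 18.475
hex (array([ 0.4145, -0.2903,  0.0842]), 738, np.float64(0.00076)) sq (array([ 0.5872, -0.3043,  0.0885]), 52, np.float64(0.00042))
[(np.float64(0.04354862900563164), np.float64(22.5)), (np.float64(0.04356397973047695), np.float64(22.0)), (np.float64(0.04356508760395186), np.float64(23.0)), (np.float64(0.04358950433230487), np.float64(23.5))]
```

Rotating the wrist moved its reading by under 1 mm, so the wrist camera is consistent with the robot and the fixed cameras carry the offset. I'll use the wrist values: hex (0.4145, −0.290), clamp origin (0.5412, 0.0123).

Run:
```python
from fit import *
R=RT(np.radians(-97.2))
robot.set_gripper(.062)
robot.servo_line([.4145,-.290,.050],R,max_speed=.2)
f=np.array(robot.current_ft_force());print(f.round(1))
robot.set_gripper(0,70); print('gap',robot.current_finger_gap(),np.round(robot.current_ft_force(),1),robot.current_tcp_pos())
robot.servo_line([.4145,-.290,.19],R,max_speed=.2)
print('gap',robot.current_finger_gap(),np.round(robot.current_ft_force(),1),robot.current_tcp_pos())
for n in('scene','side'):
    c=robot.camera(n);p=robot.current_tcp_pos();P=pts(c)
    pickle.dump(c,open(n+'6.pkl','wb'));save(n+'6.png',c['frame'])
    print(n,p.round(4))
print(robot.current_t())
```

```text
[-0.3  0.4  0.5]
gap 0.043418001700044534 [-0.4 -0.   5.9] [ 0.41539129 -0.29067378  0.05133345]
gap 0.04309310930555592 [-0.6 -0.5 -4.4] [ 0.41363371 -0.28937416  0.1890069 ]
scene [ 0.4135 -0.2892  0.1886]
side [ 0.4135 -0.2893  0.1885]
21.2
```

View pics/scene6.png

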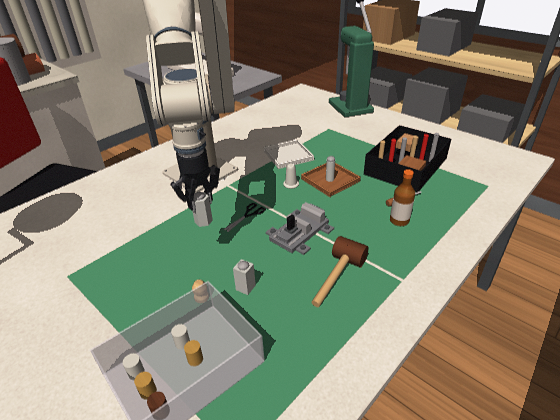

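Gap of 43.4 mm means it is held across flats. Next I'll hover over the clamp and check alignment with the wrist camera.

Run:
```python
from fit import *
R=RT(np.radians(-88.1))
robot.reach([.5413,.0093,.16],R)
robot.sleep(.2)
print(robot.current_tcp_pos(),robot.current_t())
c,P=wrist('w7')
```

```text
[0.54129235 0.00814213 0.16016104] 22.6417
```

View pics/w7.png

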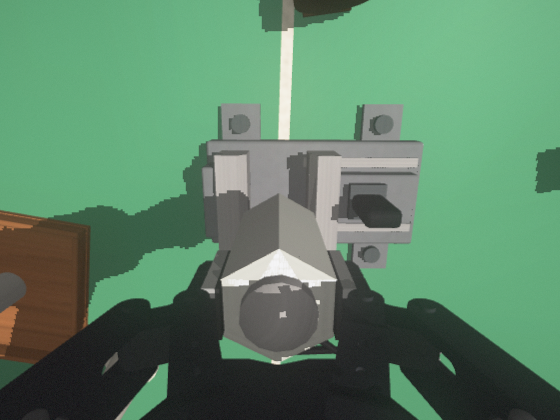

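Run:
```python
from fit import *
c=pickle.load(open('w7.pkl','rb'));P=pts(c,c['W'])
u0=[(u,P[165,u].round(4)) for u in range(212,350,4)]
for t in u0: print(t[0],t[1])
m=(P[...,2]>.015)&(P[...,2]<.025)
for v in range(150,200,8):
    r=P[v,248:312]; r=r[(r[:,2]>.017)&(r[:,2]<.023)]
    print(v,'bed gap y',r[:,1].min().round(4),r[:,1].max().round(4),r[:,0].mean().round(4))
Q=P.reshape(-1,3);Q=Q[~np.isnan(Q[:,0])]
q=Q[(abs(Q[:,0]-.56)<.06)&(abs(Q[:,1])<.2)&(Q[:,2]>.014)&(Q[:,2]<.026)]
print('bed x max per y',[(y,q[abs(q[:,1]-y)<.006][:,0].max().round(4)) for y in (-.1,-.05,0.0,.05)], 'y range',q[:,1].min(),q[:,1].max())
qt=Q[(abs(Q[:,0]-.54)<.06)&(Q[:,2]>.052)&(Q[:,2]<.058)&(abs(Q[:,1])<.08)]
for s in (1,-1):
    k=qt[qt[:,1]*s>0.0]; 
    if len(k)>9: print(s,cv2.minAreaRect((k[:,:2]*1000).astype(np.float32)),k[:,0].max())
```

```text
212 [0.5702 0.0635 0.0412]
216 [0.5727 0.0575 0.0557]
220 [0.5725 0.0548 0.0537]
224 [0.5728 0.0515 0.0551]
228 [0.5729 0.0484 0.055 ]
232 [0.573  0.0453 0.0551]
236 [0.5732 0.0422 0.0552]
240 [0.5728 0.0394 0.0524]
244 [0.5724 0.0366 0.0494]
248 [0.57   0.0348 0.034 ]
252 [0.5679 0.0325 0.0204]
256 [0.5679 0.029  0.0201]
260 [0.5679 0.0255 0.0194]
264 [0.5684 0.0219 0.0214]
268 [0.5683 0.0184 0.0206]
272 [0.5682 0.0149 0.0189]
276 [0.5683 0.0114 0.0191]
280 [0.5687 0.0079 0.0205]
284 [0.5686 0.0043 0.0195]
288 [0.569  0.0009 0.0208]
292 [ 0.5689 -0.0027  0.02  ]
296 [ 0.569  -0.0062  0.0195]
300 [ 0.5694 -0.0096  0.0216]
304 [ 0.5695 -0.0131  0.0215]
308 [ 0.5723 -0.015   0.0385]
312 [ 0.5742 -0.0171  0.0493]
316 [ 0.5749 -0.0197  0.0537]
320 [ 0.5754 -0.0225  0.0559]
324 [ 0.5754 -0.0256  0.0555]
328 [ 0.5754 -0.0288  0.0549]
332 [ 0.5758 -0.0316  0.0563]
336 [ 0.5756 -0.035   0.0549]
340 [ 0.5757 -0.0381  0.0544]
344 [ 0.5706 -0.0482  0.0212]
348 [ 0.5708 -0.0516  0.0217]
150 bed gap y -0.0185 0.036 0.5817
158 bed gap y -0.0145 0.0343 0.5747
166 bed gap y -0.014 0.0343 0.5677
174 bed gap y -0.0153 0.0341 0.5605
182 bed gap y -0.0148 0.0341 0.5533
190 bed gap y -0.0153 0.0341 0.5459
198 bed gap y -0.0158 0.0339 0.5385
bed x max per y [(-0.1, np.float64(0.593)), (-0.05, np.float64(0.5914)), (0.0, np.float64(0.5903)), (0.05, np.float64(0.6105))] y range -0.1182214248649281 0.1998604590862745
1 ((541.4159545898438, 50.625709533691406), (78.77072143554688, 27.424957275390625), 2.4462926387786865) 0.5809355276547438
-1 ((547.1884155273438, -31.919597625732422), (66.25358581542969, 62.424564361572266), 49.72465515136719) 0.5832063399102252
```

Wrist depth puts the jaw faces at y = 0.0345 and −0.0152, so mid-gap is 0.0096 and matches my target. I'll correct the roughly 1 mm tracking error and lower.

Run:
```python
from h import *
R=RT(np.radians(-88.0)); T=np.array([.5415,.0096])
cmd=T.copy()+[0,.001]
robot.servo_line([*cmd,.09],R,max_speed=.1)
robot.sleep(.2)
p=np.array(robot.current_tcp_pos());print(p,np.round(robot.current_ft_force(),1)); cmd+=T-p[:2]
for z in np.arange(.080,.066,-.0006):
    robot.servo_line([*cmd,z],R,max_speed=.03 if z>.074 else .015)
    F=np.array(robot.current_ft_force())
    if F[2]>-2.5 or np.hypot(*F[:2])>8: break
print(z,F.round(1),robot.current_tcp_pos(),robot.current_t())
```

```text
[0.54200857 0.0106085  0.09070874] [ 0.5  0.1 -3.7]
0.07099999999999995 [-0.9 -0.2  2.8] [0.54108376 0.00957934 0.07137308] 27.975
```

Foot is on the bed (contact at TCP z 0.0714, expected 0.0713). Release and check.

Run:
```python
from h import *
p=np.array(robot.current_tcp_pos());R=RT(np.radians(-88.0))
robot.set_gripper(.056); print(np.round(robot.current_ft_force(),1))
robot.servo_line([p[0],p[1],.20],R,max_speed=.2)
R=RT(np.radians(1.9))
robot.reach([.5437,-.066,.22],R); print(robot.current_t())
c,P=wrist('w8')
c=robot.camera('side');save('side8.png',c['frame'])
```

```text
[-0.4 -0.5 -0.7]
30.5583
```

View pics/w8.png

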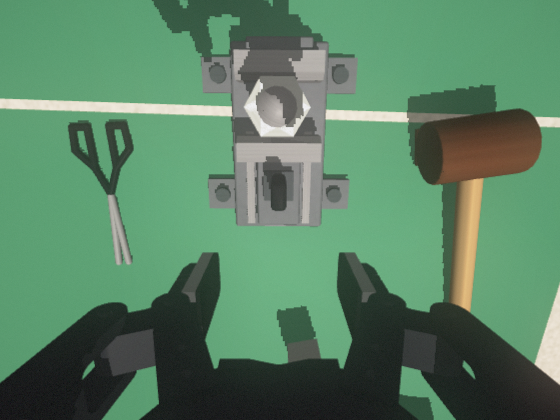

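The hex stands between the jaws at (278,105) with flats parallel to them, and the handle is at (279,192). Shutting the jaw.

Run:
```python
from h import *
yaw=np.radians(1.9);R=RT(yaw);yc=np.array([-np.sin(yaw),np.cos(yaw),0])
robot.set_gripper(.045)
robot.servo_line([.5437,-.066,.051],R,max_speed=.2)
robot.set_gripper(0,60); print('gap',robot.current_finger_gap(),np.round(robot.current_ft_force(),1))
p=np.array(robot.current_tcp_pos()); p0=p.copy(); p[2]=.051
for d in np.arange(.001,.014,.001):
    robot.servo_line(p+yc*d,R,max_speed=.02); f=np.array(robot.current_ft_force())
    print(round(d,4),f.round(1),((np.array(robot.current_tcp_pos())-p0)@yc).round(4))
    if f@yc<-25: break
print(robot.current_t())
```

```text
gap 0.013224689306250686 [-4.2 -0.4  9.3]
0.001 [-3.5 -1.9  6.6] 0.0006
0.002 [-3.5 -3.4  7.3] 0.0015
0.003 [-3.  -2.8  7.6] 0.0025
0.004 [-3.1 -3.2  5.6] 0.0034
0.005 [-2.7 -5.5  7.1] 0.0042
0.006 [-3.5 -5.6  7.8] 0.005
0.007 [-3.1 -8.   6. ] 0.0057
0.008 [ -3.3 -15.4   7.2] 0.0057
0.009 [ -3.5 -21.5   5.6] 0.0058
0.01 [ -4.2 -28.5   4.6] 0.0058
34.8
```

Jaw stopped after 5.8 mm of travel with force rising to 28 N, against 6.0 mm expected, so it is clamped. Release and verify.

Run:
```python
from fit import *
R=RT(np.radians(1.9))
p=np.array(robot.current_tcp_pos());robot.servo_line(p,R,max_speed=.02); print(np.round(robot.current_ft_force(),1))
robot.set_gripper(.05); 
robot.servo_line([p[0],p[1],.2],R,max_speed=.2)
robot.reach([.543,-.075,.26],R); robot.sleep(.3); print(robot.current_t())
c,P=wrist('w9')
for n in('scene','side'):
    d=robot.camera(n); save(n+'9.png',d['frame'])
Q=P.reshape(-1,3);Q=Q[~np.isnan(Q[:,0])]
print('hex',dome(P,.541,.012,.02))
h=dome(P,.541,.012,.02)[0]
q=Q[(np.hypot(Q[:,0]-h[0],Q[:,1]-h[1])<.032)&(Q[:,2]>.1015)&(Q[:,2]<.1085)][:,:2]
b=[]
for a in np.arange(60,120,.5):
    b.append((sum(np.diff(np.percentile(q@np.array([np.cos(np.radians(a+60*k)),np.sin(np.radians(a+60*k))]),[.5,99.5]))[0] for k in range(3))/3,a))
print(sorted(b)[:3])
k=Q[(abs(Q[:,0]-.543)<.02)&(Q[:,1]<-.02)&(Q[:,1]>-.12)&(Q[:,2]>.084)&(Q[:,2]<.095)];print('handle',k.mean(0))
save('c9.png',cv2.resize(c['frame'][30:230,190:370],None,fx=3,fy=3,interpolation=cv2.INTER_CUBIC))
```

```text
[-0.8 -3.4 -4.9]
37.1583
hex (array([0.5402, 0.0125, 0.1041]), 1000, np.float64(0.00074))
[(np.float64(0.04357274925494869), np.float64(92.0)), (np.float64(0.04357582129097342), np.float64(91.5)), (np.float64(0.04357858493403707), np.float64(92.5))]
handle [ 0.54393455 -0.05873983  0.08912831]
```

View pics/c9.png

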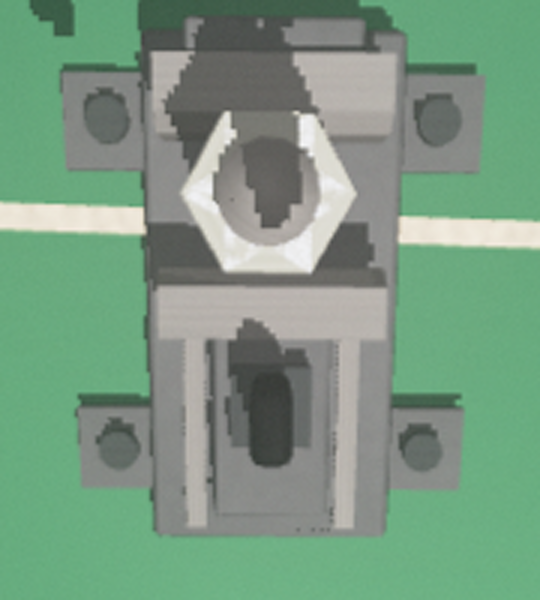

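View pics/side9.png

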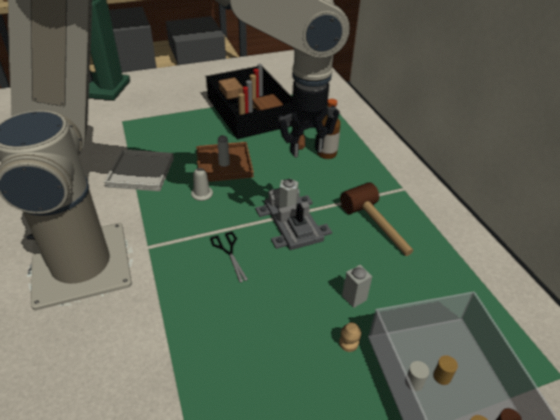

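View pics/scene9.png

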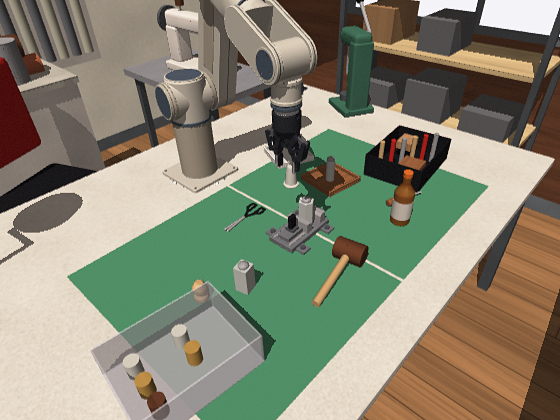

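The picture shows the hex anvil at crop (268,192), flats at 92° against the clamp's 91.9°, dome centre y 0.0125 (fixed face 0.0345 − 22 mm), and the jaw against it. The round anvil stands in the tray at side (223,152), and nothing else has moved. Handing in.

Run:
```python
from h import *
robot.job_done(); print(robot.current_t())
```

```text
the job is handed in; nothing more can be done
the job is handed in; nothing more can be done
```

The changeover is done and handed in, with the robot's clock at about 37 s of the 61 s allowed.

- **Jaw opened:** I pulled it back by its handle until it hit the stop, 12.7 mm of travel with the force rising to 18 N.
- **Round anvil:** it was lowered slowly, with contact at about 10 N. It stands upright near the centre of the wooden tray in both fixed-camera views.
- **Six-sided anvil:** it was set on the bed at about 3 N, contacting within 0.1 mm of the expected height.
- **Jaw shut:** it stopped after 5.8 mm, against 6.0 mm expected, at 28 N.

**Last checks:** the six-sided anvil's flats measure 92° against 91.9° for the clamp. Its axis is 22 mm from the fixed jaw's face and about 1 mm from the middle along the jaws. The handle position is consistent with the jaw being shut on the anvil. The arm was clear, and nothing else on the bench looked moved.

**One disagreement:** the fixed cameras read about 1.5 mm in x and 3–4 mm in y differently from the wrist camera. A second wrist view with the tool turned about 97° agreed with the first to under 1 mm. I therefore used the wrist values for the six-sided anvil, and the contact heights and jaw stops fit them.

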